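Point out the largest and the smallest bowl of the batch

ROBOT

A 7-joint arm with a two-finger parallel gripper is mounted at the origin on a cart in front of the work surface, level with it; the furniture and walls round the work are solid. World frame = base frame: x ahead of the robot, y to its left, z up, the work surface at z = 0. Lengths are in m, angles in degrees, forces in N, time in s.
With the tool pointing down it reaches from about 0.35 to 0.9 m from the base axis. Payload 8.1 kg.
Tool frame: the origin (TCP) lies between the finger pads, 19 mm behind the fingertips; this is the grasp point; z points along the fingers, y is the line along which they close (so a half turn about z gives the same grasp; the last joint's range is limited). The gripper opens to 92 mm and grips with 3 to 60 N. Pads are 19 mm wide; open, the fingers measure 130 mm over their backs; the gripper's body (75 mm by 190 mm) begins 47 mm behind the grasp point.
Start: joints at [58.866, 24.895, 1.432, 90.138, -0.665, 64.973, -4.303], TCP at [0.267, -0.565, 0.246] pointing down, gripper open.
Joint ranges: [-149.89, 149.89], [-25.12, 119.58], [-72.63, 75.52], [4.76, 147.25], [-75.54, 255.54], [6.69, 114.76], [-157.13, 157.13]. Speed limits (degrees/s): [127.2, 127.2, 172.46, 172.46, 180, 180, 180].

INTERFACE

Orientations are given as [roll, pitch, yaw] about the fixed x, y, z axes, in that order (R = Rz(yaw) Ry(pitch) Rx(roll)).
In Python, from workcell import r gives the robot as it stands.
- The arm moves only by the tool step_arm, never from a script. Its argument "plan" is a list of rows, each a list of 3 entries, a list of its own where there are three numbers: the shift along the tool's x, y, z as a fraction of full scale, then the turn, a rotation vector about the tool's x, y, z as a fraction of full scale, then the opening, from 0 (shut) to 1 (fully open). In form: [[[x, y, z], [rx, ry, rz], claw], ...]. A call has 1 to 10 rows; each row shifts and turns the commanded pose from where the row before left it, along the tool's axes as they then stand; what a row does not reach is not made up. Full scale, the value 1, is 50 cm for a shift and 90 degrees for a turn. A row lasts 1/8 s, in which the tool goes at most 62.5 mm and 10.7 degrees, less where a joint would pass 70% of its speed; a pose out of reach is approached as far as the arm can. A call with a number of a shift or a turn outside -1 to 1 is refused whole. A call with a gripper value outside its range is refused whole. The fingers move at their own pace and stop on an object; "squeeze" is the grip in N (left out, the last holds). Time passes only in rows, so rows that do not move let the fingers close. It gives the time, the measured TCP pose, the force, the opening and the grip force at its end, in the units of the state.
- r.get_state(): the state, without advancing time (a new reading comes with each control period).
- r.capture(name): name is "side" or "top" or "wrist"; returns (picture, depth): 480x640x3 uint8, red, green, blue; 480x640 float32, m along the optical axis (not along the pixel's ray), 0 where there is no reading.
- r.camera_params(name): a dict with "mtx" (3x3 intrinsics, pixels), "R" (3x3) and "t" (3): a world point X has camera coordinates R X + t; the wrist camera has in their place "mount" (4x4, takes a point from camera to tool coordinates, whose origin is the TCP and whose axes are the flange's). Camera axes: x right, y down, z forward; pixel columns grow to the right and rows downward; lengths in m; the calibration is good to about 2 mm. A picture is of the moment at which its call begins: read the wrist's pose just before it. camera_params takes no time and is no camera call.
- r.job_done(): hands the job in; it is judged then, once.
The state is a dict: "time_s": time; "q": joint angles; "qvel": joint speeds; "effort": joint torques, N m; "ee_pos": TCP position; "orientation": TCP orientation; "ft_force": force on the tool from outside, world axes, zero at the start; "ft_torque": the same for the moment, N m; "width": finger opening in m; "grasp_force": force on a finger pad.
Only numpy, scipy, OpenCV 4.12 (cv2) and the standard library are available. Lean on these libraries where they do the work, as an engineer would, in place of code of your own. Each camera call takes 0.05 s, during which the arm holds its last target. There are 200 camera calls.

TASK

The potter is about to set the kiln shelves and asks which of the four upturned clay bowls standing loose on the bench top (not those on the boards behind) is the largest and which the smallest. With the tool pointing down, point at the largest: bring the fingertips two or three centimetres above the middle of its foot, and stay there for two seconds; then do the same at the smallest, and finish there, still pointing at it. Do not point at the two middle-sized bowls nor pass low over them, and touch nothing at all.

Things in the scene. Friction and masses are not known exactly. Their poses are not given: they have to be found in the camera images.
- bowl_large: the largest of the four loose unfired clay bowls, upside down on its rim: 160 mm across the rim, 93 mm tall, the foot ring on top; origin at the middle of its underside on the bench, z up
- bowl_large_foot (a point): middle of the foot on top of the largest bowl, level with the highest part of the bowl, 93 mm above its origin
- bowl_small: the smallest of the four loose upturned clay bowls: 122 mm across the rim, 61 mm tall; origin at the middle of its underside, z up
- bowl_small_foot (a point): middle of the foot on top of the smallest bowl, level with the highest part of the bowl, 61 mm above its origin
- bowl_mid_a: a middle-sized upturned clay bowl, 143 mm across, 75 mm tall; origin at the middle of its underside, z up; not to be pointed at
- bowl_mid_a_foot (a point): middle of the foot on top of that bowl, 75 mm above its origin
- bowl_mid_b: the other middle-sized upturned clay bowl, 138 mm across, 79 mm tall; origin at the middle of its underside, z up; not to be pointed at
- bowl_mid_b_foot (a point): middle of the foot on top of that bowl, 79 mm above its origin
- tumbler: white tumbler with dark dots, 74 mm across, 116 mm tall, the tallest thing near the work; origin at the middle of its underside; bystander
- tape: roll of masking tape lying flat, 102 mm across, 24 mm tall; origin at the middle of its underside; bystander
- tile: glaze test tile lying flat, 40 x 62 x 10 mm; origin at the middle of its underside; bystander
- open_bowl: glazed pale bowl standing the right way up, 144 mm across, 54 mm tall; not one of the clay bowls; origin at the middle of its underside; bystander
Things that resemble listed ones, but are neither listed nor needed, are in the scene too. What is shaped like the bowl_small but blue or yellow is not meant.

How it is judged:
By the outcome, as a careful person would: the job done as asked, in the order asked, and still so for the second after the job is handed in, with the robot touching nothing.
It also fails if it takes over 40 s, if anything falls off the work surface, if the arm or the gripper's body presses on something with over 40 N, if the wrist force passes 120 N, or if a joint passes its speed limit or range.

## Working session

There is one attempt and no reset: what is moved stays moved. The work goes in short steps, Python scripts to look and compute and a tool call to move; the robot and the scene stay as the last step left them, time stands still between calls to the robot, and variables do not carry over. Pictures are saved under pics/ and viewed, at most 10 in all, crops included, and the job is handed in when it is done.

Besides the shell and the picture viewer there is one more tool, called after ">>>" as name(argument=value, ...), one argument or row to a line, values as JSON. step_arm: Moves the arm, as the interface text tells. Its arguments: {"type":"object","properties":{"plan":{"type":"array"},"squeeze":{"type":"number"}},"required":["plan"]}

```bash
mkdir -p pics; cat > a.py <<'E'
from workcell import r
import numpy as np,cv2
s=r.get_state();print(s['time_s'],s['ee_pos'],s['orientation'],s['width'])
for n in('top','side'):
    p,d=r.capture(n);np.savez(n+'.npz',p=p,d=d)
    cv2.imwrite(f'pics/{n}.png',p[...,::-1]);c=r.camera_params(n);print(n,c['mtx'].tolist() if hasattr(c['mtx'],'tolist') else c['mtx'],-np.array(c['R']).T@np.array(c['t']),c['R'])
E
python3 a.py
```

```text
0.0 [ 0.26638587 -0.56482168  0.24473595] [-1.79906639e+02  8.48151877e-03  2.52502133e+01] 0.09170039692242363
top [[619.8247989886302, 0.0, 319.044450749242], [0.0, 619.8247989886302, 237.0758482539698], [0.0, 0.0, 1.0]] [ 0.26508735 -0.07010707  2.01245316] [[-0.02358938 -0.99970476 -0.00582458]
 [-0.99048523  0.02416119 -0.13548151]
 [ 0.13558224  0.00257324 -0.99076275]]
side [[555.9922850016012, 0.0, 311.2016169080561], [0.0, 555.9922850016012, 241.95213022652868], [0.0, 0.0, 1.0]] [0.93781346 0.67118843 1.41983135] [[-0.87930416  0.47623434 -0.00500477]
 [ 0.40195431  0.7364374  -0.54414399]
 [-0.25545436 -0.48047977 -0.83897692]]
```

View pics/top.png

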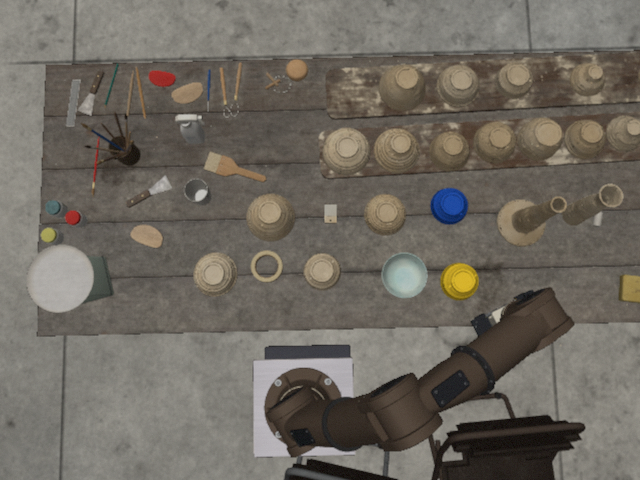

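View pics/side.png

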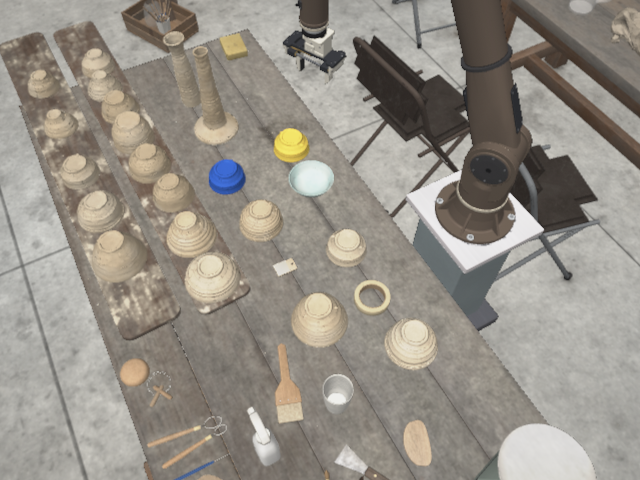

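The top view shows the loose bowls at about (270,215), (385,213), (215,273) and (322,270). In the side view they are at about (319,318), (261,219), (411,343) and (346,246). (270,215) looks largest and (322,270) smallest. Next I'll measure all four from both views.

```bash
cat > b.py <<'E'
from workcell import r
import numpy as np
cl={}
for n in('top','side'):
    f=np.load(n+'.npz');d=f['d'];c=r.camera_params(n);v,u=np.mgrid[:480,:640]
    P=np.stack([u,v,np.ones_like(u)],-1)@np.linalg.inv(c['mtx']).T*d[...,None]
    W=(P-np.array(c['t']))@np.array(c['R']);W[d==0]=np.nan;cl[n]=W
px={'A':((270,212),(319,306)),'B':((387,211),(262,210)),'C':((215,271),(412,333)),'D':((323,268),(347,241)),'tumbler':((197,190),(338,392)),'blue':((450,205),(227,172)),'openb':((404,275),(311,180))}
def ray(n,p):
    c=r.camera_params(n);R=np.array(c['R']);d=R.T@np.linalg.inv(c['mtx'])@[*p,1];return -R.T@np.array(c['t']),d/np.linalg.norm(d)
for k,(a,b) in px.items():
    o1,d1=ray('top',a);o2,d2=ray('side',b)
    t=np.linalg.lstsq(np.c_[d1,-d2],o2-o1,rcond=None)[0];X=(o1+t[0]*d1+o2+t[1]*d2)/2
    print(k,'tri',X.round(3),'gap',np.linalg.norm(o1+t[0]*d1-o2-t[1]*d2).round(4))
    for n in cl:
        W=cl[n].reshape(-1,3);q=W[np.hypot(*(W[:,:2]-X[:2]).T)<.095];z=np.nanpercentile(q[:,2],99)
        ft=q[q[:,2]>z-.008];bd=q[q[:,2]>.012]
        print('  ',n,'ztop',z.round(3),'foot mid',((ft.max(0)+ft.min(0))/2)[:2].round(3),'w',np.ptp(ft,0)[:2].round(3),'body mid',((bd.max(0)+bd.min(0))/2)[:2].round(3),'w',np.ptp(bd,0)[:2].round(3))
E
python3 b.py
```

```text
A tri [0.611 0.09  0.079] gap 0.0068
   top ztop 0.1 foot mid [0.609 0.089] w [0.074 0.073] body mid [0.615 0.087] w [0.168 0.164]
   side ztop 0.095 foot mid [0.614 0.096] w [0.075 0.077] body mid [0.61  0.103] w [0.151 0.148]
B tri [ 0.605 -0.28   0.066] gap 0.0111
   top ztop 0.085 foot mid [ 0.606 -0.282] w [0.069 0.07 ] body mid [ 0.608 -0.283] w [0.169 0.175]
   side ztop 0.081 foot mid [ 0.604 -0.276] w [0.075 0.074] body mid [ 0.61  -0.271] w [0.13  0.126]
C tri [0.43  0.269 0.06 ] gap 0.007
   top ztop 0.081 foot mid [0.423 0.268] w [0.066 0.072] body mid [0.424 0.268] w [0.163 0.175]
   side ztop 0.077 foot mid [0.428 0.278] w [0.076 0.075] body mid [0.429 0.283] w [0.134 0.137]
D tri [ 0.43  -0.071  0.047] gap 0.0118
   top ztop 0.067 foot mid [ 0.429 -0.073] w [0.079 0.079] body mid [ 0.433 -0.072] w [0.158 0.175]
   side ztop 0.063 foot mid [ 0.428 -0.063] w [0.077 0.077] body mid [ 0.429 -0.065] w [0.113 0.117]
tumbler tri [0.685 0.32  0.091] gap 0.0071
   top ztop 0.116 foot mid [0.682 0.315] w [0.075 0.075] body mid [0.687 0.325] w [0.185 0.175]
   side ztop 0.115 foot mid [0.683 0.321] w [0.074 0.074] body mid [0.713 0.31 ] w [0.133 0.095]
blue tri [ 0.628 -0.49   0.036] gap 0.0037
   top ztop 0.067 foot mid [ 0.629 -0.49 ] w [0.072 0.078] body mid [ 0.621 -0.495] w [0.158 0.172]
   side ztop 0.063 foot mid [ 0.634 -0.488] w [0.08  0.082] body mid [ 0.632 -0.481] w [0.115 0.111]
openb tri [ 0.405 -0.332  0.034] gap 0.0041
   top ztop 0.058 foot mid [ 0.405 -0.332] w [0.143 0.144] body mid [ 0.405 -0.33 ] w [0.178 0.171]
   side ztop 0.055 foot mid [ 0.406 -0.33 ] w [0.143 0.146] body mid [ 0.404 -0.33 ] w [0.146 0.146]
```

A is the largest: about 95 mm tall, foot at (0.611, 0.092). D is the smallest: about 63 mm tall, foot at (0.429, -0.068). Both fit the given heights and are within reach. I'll lift first, then travel high.

>>> step_arm(
  plan=[
    [[0,0,-0.06],[0,0,0],0],
    [[0,0,-0.06],[0,0,0],0],
    [[0.066,-0.05,0],[0,0,0],0],
    [[0.066,-0.05,0],[0,0,0],0],
    [[0.066,-0.05,0],[0,0,0],0],
    [[0.066,-0.05,0],[0,0,0],0],
    [[0.066,-0.05,0],[0,0,0],0],
    [[0.066,-0.05,0],[0,0,0],0],
    [[0.066,-0.05,0],[0,0,0],0],
    [[0.066,-0.05,0],[0,0,0],0],
  ],
)

```text
time_s: 1.35
ee_pos: [0.4203, -0.2705, 0.3053]
orientation: [-180.0, 0.0, 25.2]
ft_force: [0.1, 0.3, 0.6]
width: 0.0011
grasp_force: 0.0
```

>>> step_arm(
  plan=[
    [[0.066,-0.05,0],[0,0,0],0],
    [[0.066,-0.05,0],[0,0,0],0],
    [[0.066,-0.05,0],[0,0,0],0],
    [[0.066,-0.05,0],[0,0,0],0],
    [[0.066,-0.05,0],[0,0,0],0],
    [[0.066,-0.05,0],[0,0,0],0],
    [[0.066,-0.05,0],[0,0,0],0],
    [[0.066,-0.05,0],[0,0,0],0],
    [[0,0,0],[0,0,0],0],
    [[0,0,0],[0,0,0],0],
  ],
)

```text
time_s: 2.6
ee_pos: [0.5732, 0.0212, 0.305]
orientation: [180.0, 0.1, 25.2]
ft_force: [-0.9, -0.7, -0.1]
width: 0.0005
grasp_force: 0.0
```

```bash
cat > w.py <<'E'
from workcell import r
import numpy as np,cv2,sys
from scipy.spatial.transform import Rotation as Ro
s=r.get_state();p,d=r.capture('wrist');c=r.camera_params('wrist')
g=np.array(sys.argv[2:4],float);R=Ro.from_euler('xyz',s['orientation'],degrees=True).as_matrix()
T=np.eye(4);T[:3,:3]=R;T[:3,3]=s['ee_pos'];T=T@np.array(c['mount'])
v,u=np.mgrid[:480,:640];P=np.stack([u,v,np.ones_like(u)],-1)@np.linalg.inv(c['mtx']).T*d[...,None]
W=P@T[:3,:3].T+T[:3,3];W[d==0]=np.nan;m=np.hypot(W[...,0]-g[0],W[...,1]-g[1])<.095
z=np.nanpercentile(W[m][:,2],98);f=m&(W[...,2]>z-.008)&(W[...,2]<z+.01);q=W[f]
cen,rad=cv2.minEnclosingCircle(q[:,:2].astype(np.float32))
b=W[m&(W[...,2]>.01)]
print(s['time_s'],s['ee_pos'],'z',z.round(4),'foot',np.round(cen,4),'r',round(rad,4),'body',np.ptp(b,0)[:2],((b.max(0)+b.min(0))/2).round(3))
e=R.T@(np.r_[cen,z+.044]-s['ee_pos']);print('move tool',(e/.5).round(4))
o=p[...,::-1].copy();o[f]=(0,0,255);cv2.imwrite(f'pics/{sys.argv[1]}.png',o)
E
python3 w.py w1 .611 .092
```

```text
2.6 [0.57323594 0.0211624  0.30502969] z 0.3942 foot [0.5926 0.0425] r 0.0506 body [0.15498109 0.17787285] [0.611 0.086 0.203]
move tool [ 0.0529 -0.022  -0.2665]
```

View pics/w1.png

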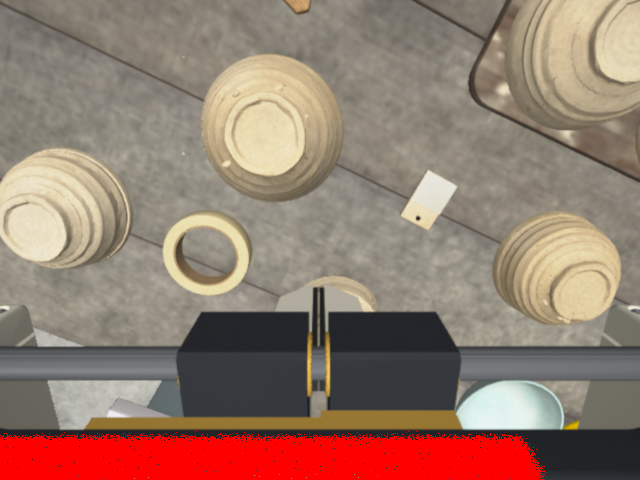

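The wrist view shows the large bowl at (270,128), with its foot at (265,136). The gripper contaminated the mask, so I'll exclude anything above z = 0.13.

```bash
sed -i 's/<.095$/<.095;m\&=W[...,2]<.13/' w.py; python3 w.py w2 .611 .092
```

```text
2.65 [0.57319937 0.02056046 0.3051895 ] z 0.0925 foot [0.6132 0.0938] r 0.0397 body [0.15471731 0.15551111] [0.611 0.096 0.052]
move tool [ 0.1352 -0.0986  0.3372]
```

>>> step_arm(
  plan=[
    [[0.066,-0.049,0],[0,0,0],0],
    [[0.066,-0.049,0],[0,0,0],0],
    [[0,0,0],[0,0,0],0],
    [[0,0,0.08],[0,0,0],0],
    [[0,0,0.08],[0,0,0],0],
    [[0,0,0.08],[0,0,0],0],
    [[0,0,0.05],[0,0,0],0],
    [[0,0,0.03],[0,0,0],0],
    [[0,0,0.015],[0,0,0],0],
    [[0,0,0],[0,0,0],0],
  ],
)

```text
time_s: 3.95
ee_pos: [0.6125, 0.0938, 0.1383]
orientation: [180.0, -0.0, 25.2]
ft_force: [-0.9, 0.1, 0.8]
width: 0.0006
grasp_force: 0.0
```

```bash
python3 w.py w3 .611 .092; python3 -c "
from workcell import r
import cv2
p,d=r.capture('side');cv2.imwrite('pics/s3.png',p[...,::-1])"
```

```text
3.95 [0.61251915 0.09382393 0.13832339] z 0.0929 foot [0.6139 0.094 ] r 0.0389 body [0.13574328 0.15131869] [0.62  0.099 0.07 ]
move tool [0.0027 0.0008 0.0028]
```

View pics/s3.png

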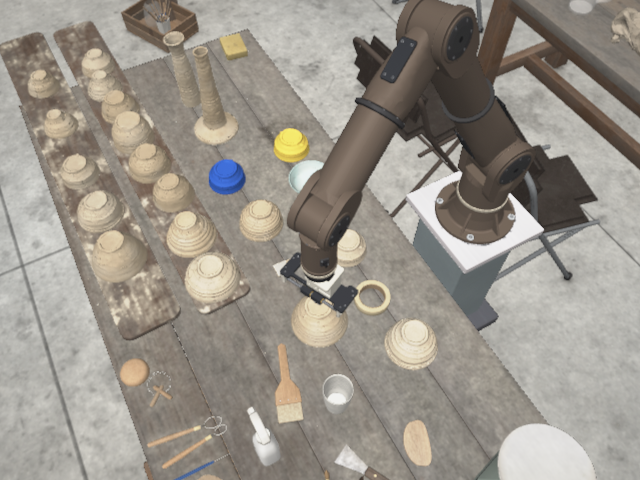

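The side view shows the gripper over the large bowl at about (320,300), clear of everything. The tips are about 26 mm above the foot, so I'll hold there for 2.5 s.

>>> step_arm(
  plan=[
    [[0,0,0],[0,0,0],0],
    [[0,0,0],[0,0,0],0],
    [[0,0,0],[0,0,0],0],
    [[0,0,0],[0,0,0],0],
    [[0,0,0],[0,0,0],0],
    [[0,0,0],[0,0,0],0],
    [[0,0,0],[0,0,0],0],
    [[0,0,0],[0,0,0],0],
    [[0,0,0],[0,0,0],0],
    [[0,0,0],[0,0,0],0],
  ],
)

```text
time_s: 5.3
ee_pos: [0.6124, 0.0942, 0.138]
orientation: [-180.0, -0.0, 25.3]
ft_force: [0.1, -0.3, 0.9]
width: 0.0003
grasp_force: 0.0
```

>>> step_arm(
  plan=[
    [[0,0,0],[0,0,0],0],
    [[0,0,0],[0,0,0],0],
    [[0,0,0],[0,0,0],0],
    [[0,0,0],[0,0,0],0],
    [[0,0,0],[0,0,0],0],
    [[0,0,0],[0,0,0],0],
    [[0,0,0],[0,0,0],0],
    [[0,0,0],[0,0,0],0],
    [[0,0,0],[0,0,0],0],
    [[0,0,0],[0,0,0],0],
  ],
)

```text
time_s: 6.55
ee_pos: [0.6123, 0.0942, 0.138]
orientation: [180.0, 0.0, 25.3]
ft_force: [0.9, -0.1, 1.1]
width: 0.001
grasp_force: 0.0
```

>>> step_arm(
  plan=[
    [[0,0,-0.08],[0,0,0],0],
    [[0,0,-0.08],[0,0,0],0],
    [[0,0,-0.08],[0,0,0],0],
    [[-0.078,0.023,0],[0,0,0],0],
    [[-0.078,0.023,0],[0,0,0],0],
    [[-0.078,0.023,0],[0,0,0],0],
    [[-0.078,0.023,0],[0,0,0],0],
    [[-0.078,0.023,0],[0,0,0],0],
    [[-0.078,0.023,0],[0,0,0],0],
    [[0,0,0],[0,0,0],0],
  ],
)

```text
time_s: 7.8
ee_pos: [0.4281, -0.0702, 0.2582]
orientation: [179.9, 0.1, 25.0]
ft_force: [0.2, -0.2, 0.0]
width: 0.0002
grasp_force: 0.0
```

```bash
python3 w.py w4 .429 -.068
```

```text
7.8 [ 0.42813251 -0.0701604   0.25815296] z 0.0604 foot [ 0.4287 -0.066 ] r 0.0449 body [0.11446734 0.11459797] [ 0.43  -0.068  0.036]
move tool [ 0.0048 -0.0073  0.3075]
```

View pics/w4.png

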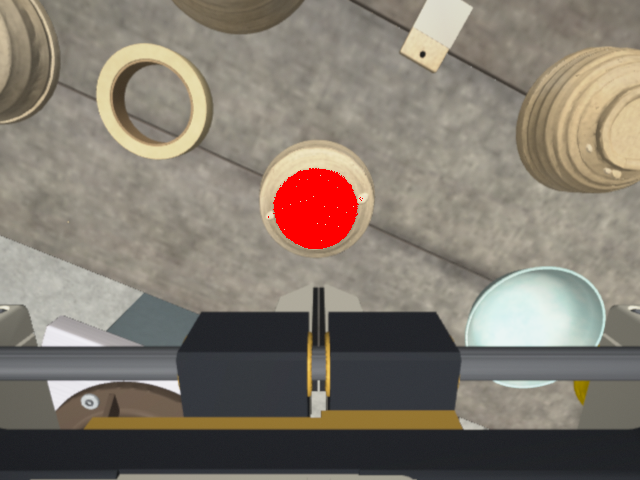

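The small bowl's foot at (315,208) is fully in view, at (0.429, -0.067) and 60 mm high, which fits the given 61 mm. The tool is almost exactly above it.

>>> step_arm(
  plan=[
    [[0.003,-0.006,0.06],[0,0,0],0],
    [[0,0,0.08],[0,0,0],0],
    [[0,0,0.08],[0,0,0],0],
    [[0,0,0.05],[0,0,0],0],
    [[0,0,0.025],[0,0,0],0],
    [[0,0,0.01],[0,0,0],0],
    [[0,0,0],[0,0,0],0],
    [[0,0,0],[0,0,0],0],
    [[0,0,0],[0,0,0],0],
    [[0,0,0],[0,0,0],0],
  ],
)

```text
time_s: 9.1
ee_pos: [0.4304, -0.0647, 0.1059]
orientation: [180.0, -0.0, 25.2]
ft_force: [-0.4, -0.0, -0.3]
width: 0.0002
grasp_force: 0.0
```

```bash
python3 w.py w5 .429 -.067
```

```text
9.1 [ 0.43042106 -0.06474769  0.10587873] z 0.1062 foot [ 0.439  -0.0607] r 0.0175 body [0.10468544 0.11424338] [ 0.434 -0.067  0.07 ]
move tool [ 0.0191 -0.     -0.0886]
```

That reading caught the fingertips, so I ignore it. The pose is within 2–3 mm of the foot centre, with the tips about 26 mm above it. Holding here.

>>> step_arm(
  plan=[
    [[0,0,0],[0,0,0],0],
    [[0,0,0],[0,0,0],0],
    [[0,0,0],[0,0,0],0],
    [[0,0,0],[0,0,0],0],
    [[0,0,0],[0,0,0],0],
    [[0,0,0],[0,0,0],0],
    [[0,0,0],[0,0,0],0],
    [[0,0,0],[0,0,0],0],
    [[0,0,0],[0,0,0],0],
    [[0,0,0],[0,0,0],0],
  ],
)

```text
time_s: 10.4
ee_pos: [0.4302, -0.0647, 0.1056]
orientation: [180.0, -0.0, 25.3]
ft_force: [0.8, -0.2, 0.3]
width: 0.0002
grasp_force: 0.0
```

>>> step_arm(
  plan=[
    [[0,0,0],[0,0,0],0],
    [[0,0,0],[0,0,0],0],
    [[0,0,0],[0,0,0],0],
    [[0,0,0],[0,0,0],0],
    [[0,0,0],[0,0,0],0],
    [[0,0,0],[0,0,0],0],
    [[0,0,0],[0,0,0],0],
    [[0,0,0],[0,0,0],0],
    [[0,0,0],[0,0,0],0],
    [[0,0,0],[0,0,0],0],
  ],
)

```text
time_s: 11.65
ee_pos: [0.4302, -0.0647, 0.1055]
orientation: [180.0, 0.0, 25.2]
ft_force: [0.2, 0.1, -0.7]
width: 0.0005
grasp_force: 0.0
```

```bash
python3 -c "
from workcell import r
print(r.get_state()['ee_pos'],r.job_done())"
```

```text
the job is handed in; nothing more can be done
[ 0.43022097 -0.06470563  0.10552711] None
```

The arm pointed at the largest bowl and then the smallest, about 2.5 s each with the fingertips about 26 mm above the foot. It finished over the smallest with no contact measured, and I handed the job in at 11.7 s.

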